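Bolt the specimen carrier shut past its spring safety catch

ROBOT

A 6-joint arm with a two-finger parallel gripper is mounted at the origin on the work surface. World frame = base frame: x ahead of the robot, y to its left, z up, the work surface at z = 0. Lengths are in m, angles in rad, forces in N, time in s.
With the tool pointing down it reaches from about 0.375 to 0.9 m from the base axis. Payload 3.1 kg.
Tool frame: the origin (TCP) lies at the very end of the fingers, on their centre line; the grasp point (between the pads) lies 19 mm behind it; z points along the fingers, y is the direction in which the jaws open and shut (so a half turn about z gives the same grasp; the last joint's range is limited). The gripper opens to 85 mm and grips with 20 to 120 N. Pads are 22 mm wide; open, the fingers measure 114 mm over their backs; the gripper's body (76 mm by 85 mm) begins 54 mm behind the grasp point. The pads swing forward as they close: fully open they stand 13 mm farther back than shut.
Start: joints at [-1.395, 0.527, 1.433, -0, 1.181, -0.178], TCP at [0.217, -0.586, 0.231] pointing down, gripper open.
Joint ranges: [-3.08, 3.08], [-0.75, 2.2], [0.22, 2.44], [-1.43, 4.57], [0, 2.65], [-2.85, 2.85]. Speed limits (rad/s): [2.79, 2.79, 3.14, 3.14, 3.14, 3.14].

INTERFACE

Orientations are given as a unit quaternion [x, y, z, w].
In Python, from station import manip gives the robot as it stands. The module is installed in compiled form; this text tells all that it offers.
- The arm moves only by the tool send_rows, never from a script. Its argument "commands" is a list of rows, each an object with "delta_pos": the shift along the world's x, y, z in cm, a list of three; "yaw": the turn about the world's z in rad. A call has 1 to 10 rows; each row shifts and turns the pose as measured when the row begins; what a row does not reach is not made up. A row lasts 1/8 s, in which the tool goes at most 62.5 mm and 10.7 degrees, less where a joint would pass 70% of its speed; a pose out of reach is approached as far as the arm can. A call is refused whole if a number of a shift passes 6.25 or a number of a turn 0.188, either way. A call with a gripper value outside its range is refused whole. "grip" is the closure, from -1 (fully open) to 1 (shut), set as the call begins (left out, the last holds). The fingers move at their own pace and stop on an object; "force" is the grip in N (left out, the last holds). Time passes only in rows, so rows that do not move let the fingers close. It gives the time, the measured TCP pose, the force and the opening at its end, in the units of the state.
- manip.sense(): the state, without advancing time (a new reading comes with each control period).
- manip.snapshot(name): name is "scene" or "top" or "wrist"; returns the picture (400x640x3 uint8, blue, green, red); there is no depth.
- manip.get_calibration(name): a dict with "fx", "fy", "cx", "cy" (pixels), "world_to_cam" (4x4, takes a point from world to camera coordinates); the wrist camera has in their place "mount" (4x4, takes a point from camera to tool coordinates, whose origin is the TCP and whose axes are the flange's). Camera axes: x right, y down, z forward; pixel columns grow to the right and rows downward; lengths in m; the calibration is good to about 2 mm. A picture is of the moment at which its call begins: read the wrist's pose just before it. get_calibration takes no time and is no camera call.
- manip.sign_off(): hands the job in, once; it reports no verdict.
The state is a dict: "t": time; "q": joint angles; "qd": joint speeds; "tau": joint torques, N m; "tcp_pos": TCP position; "tool_rot": TCP orientation; "force": force on the tool from outside, world axes, zero at the start; "ft_torque": the same for the moment, N m; "finger_gap": opening from 0.0 (shut) to 1.0 (fully open).
Only numpy, scipy, OpenCV 4.12 (cv2) and the standard library are available. Lean on these libraries where they do the work, as an engineer would, in place of code of your own. Each camera call takes 0.05 s, during which the arm holds its last target. There are 200 camera calls.

TASK

The specimen carrier is packed and must be bolted before the courier takes it. With one fingertip hold the yellow spring safety catch on its lid fully down, and keep it down while the other fingertip pushes the red bolt handle along until the bolt is fully home in the carrier's end wall; then let go so that the catch springs back up and locks the bolt. Nothing is to be picked up: leave the carrier where it stands and do not disturb the things on it and around it.

Things in the scene. Friction and masses are not known exactly. Their poses are not given: they have to be found in the camera images.
- carrier: White specimen carrier, 240 (x) x 320 (y) mm, 5.5 to 8 kg, loose on rubber feet; origin under its centre at table height, z up. Flat teal lid 110 mm above the table, white end walls 22 mm thick up to 155 mm. On the lid a 12 mm steel bolt rod runs along y (at x = -32, 130 mm above the table) in two brackets at y = -60 and +98 mm; it shoots in +y into the keeper in the +y end wall.
- bolt_handle (a point): Middle of the upright red bolt handle, a tab on top of the bolt rod; axes as the carrier's. 24 mm wide in x, 8 mm thick in y (faces 4 mm either side of this point), from 36 mm below to 10 mm above this point (top 176 mm above the table). Push it in +y on its -y face. With the bolt at 0 it is at x = -32, y = -10 mm of the carrier. Rod, collar and brackets end 28 mm below this point.
- catch_pad (a point): Centre of the top face of the flat yellow catch bar; axes as the carrier's. Bar 28 mm wide in x, 100 mm long in y, parallel to the bolt, 64 mm to its +x side (x = 32, y = -8 mm of the carrier); top 156 mm above the table when up. It goes straight down; a fingertip can slide along it while pressing. Fully down its top is still 6 mm above rod, collar and brackets.
- bolt (a joint): Bolt travel in m, along the carrier's +y: 0 = fully drawn, 0.045 = fully home on its stop; starts between 0 and 0.010. About 2 N of friction; it stays where it is left. With the catch up, the catch's pawl stops the steel collar on the rod at 0.012; beyond 0.040 the collar is past the pawl, which then springs up behind it.
- catch (a joint): Catch travel in m: 0 = up (sprung), 0.012 = fully down on its stop. The spring pushes back with 4 N at the top and 8 N fully down. The bolt can pass the pawl only while the catch is more than 0.008 down.
- cup: Bystander: clear specimen cup with yellow cap, 38 mm across, 55 mm high, standing on the lid near its -x edge; origin at the centre of its underside.
- mailer: Bystander: blue slide mailer, 30 x 80 x 20 mm, lying on the lid near its +x edge; origin at the centre of its underside.
- dropper: Bystander: white dropper bottle, 32 mm across, 75 mm high, on the table beside the carrier; origin at the centre of its underside.
- rack: Bystander: green tube rack with capped tubes, 60 x 120 x 80 mm, on the table beside the carrier; origin at the centre of its underside.
- stain: Bystander: amber stain bottle, 44 mm across, 100 mm high, on the table beyond the carrier; origin at the centre of its underside.
- slidebox: Bystander: wooden slide box, 60 x 100 x 32 mm, on the table beyond the carrier; origin at the centre of its underside.

How it is judged:
By the outcome, as a careful person would: the job done as asked, in the order asked, and still so for the second after the job is handed in, with the robot touching nothing.
It also fails if it takes over 42 s, if anything falls off the work surface, if the arm or the gripper's body presses on something with over 40 N, if the wrist force passes 120 N, or if a joint passes its speed limit or range.

## Working session

There is one attempt and no reset: what is moved stays moved. The work goes in short steps, Python scripts to look and compute and a tool call to move; the robot and the scene stay as the last step left them, time stands still between calls to the robot, and variables do not carry over. Pictures are saved under pics/ and viewed, about 8 in all and at most 12, crops included, and the job is handed in when it is done.

Besides the shell and the picture viewer there is one more tool, called as name(argument=value, ...), one argument or row to a line, values as JSON. send_rows: Moves the arm, as the interface text tells. Its arguments: {"type":"object","properties":{"commands":{"type":"array","items":{"type":"object","properties":{"delta_pos":{"type":"array","items":{"type":"number"}},"yaw":{"type":"number"}}}},"grip":{"type":"number"},"force":{"type":"number"}},"required":["commands"]}

```bash
mkdir -p pics; python3 - <<'E'
from station import manip
import cv2
for n in ("scene","top"):
    cv2.imwrite(f"pics/{n}0.png",manip.snapshot(n)); c=manip.get_calibration(n); print(n,c)
s=manip.sense();print(s)
print(manip.get_calibration("wrist"))
E
```

```text
scene {'fx': 403.03755202210914, 'fy': 403.03755202210914, 'cx': 322.8291525836005, 'cy': 201.38840589716312, 'world_to_cam': array([[-0.1895371 ,  0.9817957 ,  0.01236518,  0.05784616],
       [ 0.68842815,  0.14186045, -0.71129621, -0.36099888],
       [-0.70010168, -0.12630448, -0.70278362,  1.51379297],
       [ 0.        ,  0.        ,  0.        ,  1.        ]])}
top {'fx': 482.2766034292827, 'fy': 482.2766034292827, 'cx': 314.694184706852, 'cy': 200.95569557875206, 'world_to_cam': array([[-4.75859197e-03, -9.99987460e-01, -1.56058938e-03,
         4.05004312e-02],
       [-9.94733473e-01,  4.89336300e-03, -1.02378573e-01,
         6.47472372e-01],
       [ 1.02384926e-01,  1.06519264e-03, -9.94744285e-01,
         1.47769002e+00],
       [ 0.00000000e+00,  0.00000000e+00,  0.00000000e+00,
         1.00000000e+00]])}
{'t': 0.1, 'q': array([-1.39551740e+00,  5.28373961e-01,  1.43381645e+00, -1.69865317e-05,
        1.18140661e+00, -1.78504979e-01]), 'qd': array([ 0.00195944, -0.00207981, -0.00284107, -0.00015134, -0.00223397,
        0.00058876]), 'tau': array([ 7.30137776e-05, -4.43303490e+01, -1.78585678e+01, -2.00907480e-04,
        3.86893153e-03,  2.42360994e-05]), 'tcp_pos': array([ 0.216433  , -0.58561658,  0.23041756]), 'tool_rot': array([ 9.84394309e-01,  1.75973975e-01, -6.23766842e-06, -1.00219942e-03]), 'force': array([-0.26427928, -0.22214759,  0.18305768]), 'ft_torque': array([ 0.00322767,  0.06593758, -0.02063482]), 'finger_gap': 0.9990389656364908}
{'fx': 356.5552535352024, 'fy': 356.5552535352024, 'cx': 326.8832159892149, 'cy': 198.04610015372484, 'mount': array([[-4.46864480e-04, -9.58843347e-01, -2.83935267e-01,
         7.11370164e-02],
       [ 9.99999879e-01, -4.86582024e-04,  6.93521145e-05,
        -4.99844871e-04],
       [-2.04655611e-04, -2.83935202e-01,  9.58843449e-01,
        -1.43232493e-01],
       [ 0.00000000e+00,  0.00000000e+00,  0.00000000e+00,
         1.00000000e+00]])}
```

View pics/top0.png

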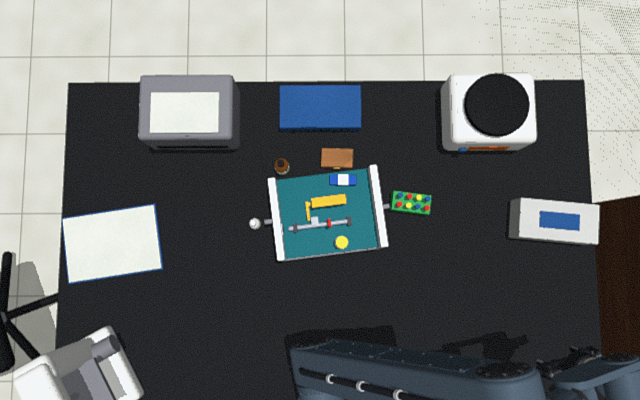

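View pics/scene0.png

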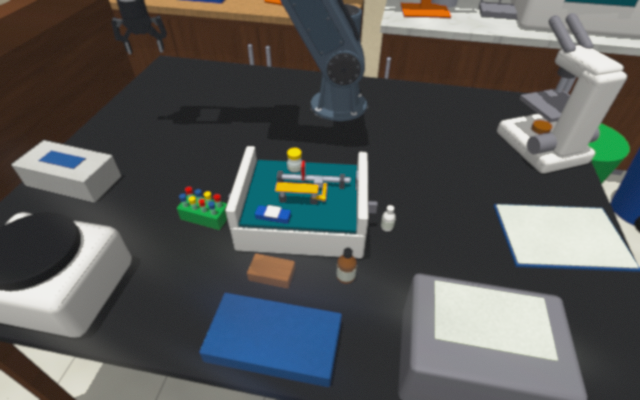

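```bash
cat > h.py <<'E'
import numpy as np
from scipy.spatial.transform import Rotation as R
def ray(c,uv,z,W=None):
    """pixel -> world point at height z; W = cam_to_world"""
    W=np.linalg.inv(c["world_to_cam"]) if W is None else W
    d=W[:3,:3]@np.array([(uv[0]-c["cx"])/c["fx"],(uv[1]-c["cy"])/c["fy"],1]); o=W[:3,3]
    return o+d*(z-o[2])/d[2]
def wristW(c,s):
    T=np.eye(4);T[:3,:3]=R.from_quat(s["tool_rot"]).as_matrix();T[:3,3]=s["tcp_pos"]
    return T@c["mount"]
E
python3 - <<'E'
from station import manip
from h import *
c=manip.get_calibration("top")
for n,uv,z in (("bar",(329,201),.156),("handle",(329,222),.172),("rodL",(290,229),.13),("rodR",(350,222),.13),("cup",(342,242),.165),("dropper",(255,224),.075)):
    print(n,ray(c,uv,z).round(3))
E
```

```text
bar [ 0.635 -0.004  0.156]
handle [ 0.573 -0.003  0.172]
rodL [0.556 0.11  0.13 ]
rodR [ 0.575 -0.065  0.13 ]
cup [ 0.517 -0.04   0.165]
dropper [0.574 0.219 0.075]
```

send_rows(
  commands=[
    {"delta_pos": [2.5,4.5,2],"yaw": 0.167},
    {"delta_pos": [2.5,4.5,2],"yaw": 0.167},
    {"delta_pos": [2.5,4.5,2],"yaw": 0.167},
    {"delta_pos": [2.5,4.5,2],"yaw": 0.167},
    {"delta_pos": [2.5,4.5,2],"yaw": 0.167},
    {"delta_pos": [2.5,4.5,2],"yaw": 0.167},
    {"delta_pos": [2.5,4.5,0],"yaw": 0.167},
    {"delta_pos": [2.5,4.5,0],"yaw": 0.167},
    {"delta_pos": [2.5,4.5,0]},
    {"delta_pos": [2.5,4.5,0]},
  ],
  grip=-0.2,
  force=40,
)

```text
validation failed for argument at $.co...
```

send_rows(
  commands=[
    {"delta_pos": [2.5,4.5,2],"yaw": 0.167},
    {"delta_pos": [2.5,4.5,2],"yaw": 0.167},
    {"delta_pos": [2.5,4.5,2],"yaw": 0.167},
    {"delta_pos": [2.5,4.5,2],"yaw": 0.167},
    {"delta_pos": [2.5,4.5,2],"yaw": 0.167},
    {"delta_pos": [2.5,4.5,2],"yaw": 0.167},
    {"delta_pos": [2.5,4.5,0],"yaw": 0.167},
    {"delta_pos": [2.5,4.5,0],"yaw": 0.167},
    {"delta_pos": [2.5,4.5,0],"yaw": 0},
    {"delta_pos": [2.5,4.5,0],"yaw": 0},
  ],
  grip=-0.2,
  force=40,
)

```text
t: 1.35
tcp_pos: [0.4693, -0.1226, 0.3497]
tool_rot: [0.65, 0.76, -0.002, -0.003]
force: [1.3, -0.6, -0.2]
finger_gap: 0.601
```

send_rows(
  commands=[
    {"delta_pos": [4.5,4.5,0],"yaw": -0.04},
    {"delta_pos": [4.5,4.5,0],"yaw": 0},
    {"delta_pos": [3.8,3.8,0],"yaw": 0},
    {"delta_pos": [0,0,0],"yaw": 0},
    {"delta_pos": [0,0,0],"yaw": 0},
  ],
)

```text
t: 1.98
tcp_pos: [0.5962, 0.01, 0.3471]
tool_rot: [0.663, 0.748, -0.003, -0.004]
force: [1.3, 0.4, 0.0]
finger_gap: 0.6
```

```bash
python3 - <<'E'
from station import manip
import cv2,pickle
s=manip.sense(); im=manip.snapshot("wrist"); cv2.imwrite("pics/w1.png",im); pickle.dump(s,open("s1.pkl","wb"))
print(s["tcp_pos"],s["tool_rot"],s["force"],s["qd"].round(3),s["q"].round(2))
E
```

```text
[0.596238   0.01003261 0.34707539] [ 0.66339216  0.74825229 -0.00311736 -0.00443126] [1.33947263 0.37332677 0.04284134] [ 0.016  0.013 -0.009  0.01  -0.006  0.001] [-0.17  0.38  1.35 -0.    1.42 -0.29]
```

View pics/w1.png

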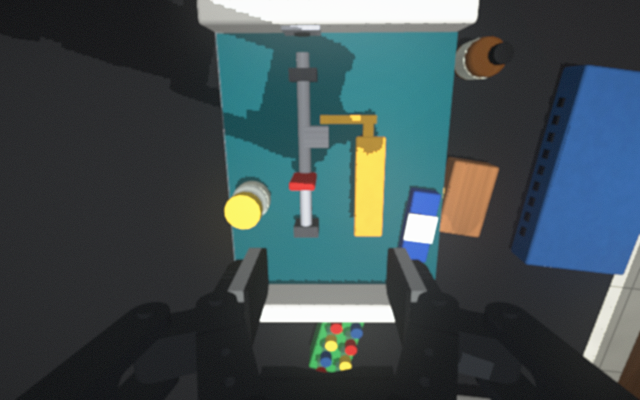

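```bash
python3 - <<'E'
from station import manip
import cv2,pickle
from h import *
s=pickle.load(open("s1.pkl","rb")); im=cv2.imread("pics/w1.png"); c=manip.get_calibration("wrist"); W=wristW(c,s)
hsv=cv2.cvtColor(im,cv2.COLOR_BGR2HSV)
x=R.from_quat(s["tool_rot"]).as_matrix(); print("jaw angle",np.arctan2(x[1,1],x[0,1]))
def show(n,m,box,z):
    k=np.zeros_like(m);a,b,e,f=box;k[b:f,a:e]=m[b:f,a:e]
    ys,xs=np.nonzero(k); r=cv2.minAreaRect(np.c_[xs,ys].astype(np.float32)); p=cv2.boxPoints(r)
    print(n,len(xs),xs.min(),xs.max(),ys.min(),ys.max(),r); w=np.array([ray(c,q,z)for q in p]); print(w.round(4), w.mean(0).round(4))
Y=cv2.inRange(hsv,(18,140,60),(35,255,255)); Rd=cv2.inRange(hsv,(0,140,60),(8,255,255))|cv2.inRange(hsv,(172,140,60),(180,255,255))
def ray2(q,z):return ray(c,q,z,W)
_r=ray; ray=lambda c,q,z:_r(c,q,z,W)
show("bar",Y,(345,142,400,245),.156)
show("red",Rd,(270,160,330,200),.176)
a,b=ray2((302.5,55),.13),ray2((306,232),.13); print(a,b,"yaw",np.arctan2(-(a-b)[0],(a-b)[1]))
print(im[170:196:2,300])
E
```

```text
jaw angle 0.12009740989273142
bar 2648 355 384 142 235 ((369.5, 188.5), (93.0, 29.0), 90.0)
[[ 0.6158  0.0411  0.156 ]
 [ 0.6426  0.0443  0.156 ]
 [ 0.6579 -0.0478  0.156 ]
 [ 0.629  -0.0514  0.156 ]] [ 0.6363 -0.0035  0.156 ]
red 367 289 314 173 189 ((301.5, 181.0), (16.0, 25.0), 90.0)
[[ 0.559   0.0087  0.176 ]
 [ 0.5814  0.0115  0.176 ]
 [ 0.583  -0.0033  0.176 ]
 [ 0.5603 -0.0061  0.176 ]] [0.5709 0.0027 0.176 ]Traceback (most recent call last):
  File "<stdin>", line 16, in <module>
  File "<stdin>", line 12, in ray2
TypeError: <lambda>() takes 3 positional arguments but 4 were given
```

```bash
python3 - <<'E'
import cv2
im=cv2.imread("pics/w1.png"); cv2.imwrite("pics/w1c.png",cv2.resize(im[110:250,270:410],None,fx=4,fy=4,interpolation=cv2.INTER_CUBIC))
E
```

```text
(no output)
```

View pics/w1c.png

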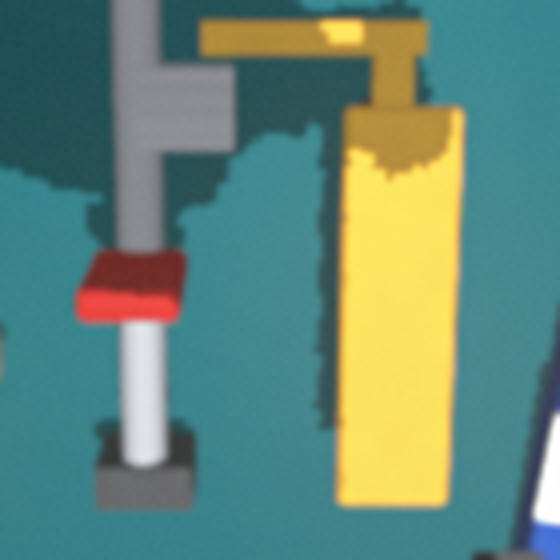

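```bash
python3 - <<'E'
from station import manip
import pickle
from h import *
s=pickle.load(open("s1.pkl","rb")); c=manip.get_calibration("wrist"); W=wristW(c,s)
f=lambda u,v,z:ray(c,(270+u/4,110+v/4),z,W)
B=np.array([f(*p,.156) for p in((346,106),(464,108),(336,506),(447,506))]);H=np.array([f(*p,.176) for p in((80,291),(183,289),(78,322),(178,322))])
a=(B[0]+B[1]-B[2]-B[3])/2; psi=np.arctan2(-a[0],a[1]); print("bar",B.mean(0).round(4),"len",np.linalg.norm(a),"psi",psi)
r1,r2=f(140,455,.136),ray(c,(302.5,55),.136,W); d=r2-r1; print("rod psi",np.arctan2(-d[0],d[1]))
psi=(psi+np.arctan2(-d[0],d[1]))/2
ex=np.array([np.cos(psi),np.sin(psi)]);ey=np.array([-np.sin(psi),np.cos(psi)])
b=B.mean(0)[:2];h=H.mean(0)[:2]; O=b-32*ex/1e3+8*ey/1e3
print("handle",h.round(4),"carrier frame",(h-O)@ex,(h-O)@ey,"bolt",(h-O)@ey+.01,"O",O)
mid=(b+h)/2
# TCP target: x centre between, y so that pad front 11mm + 4 + 6 clearance behind handle
for cl in (.010,.0): 
    y=(h-O)@ey-.015-cl; t=O+ex*0+ey*y; print("tcp target",t.round(4),"delta cm",((t-s["tcp_pos"][:2])*100).round(2))
print("ey",ey)
E
```

```text
bar [ 0.6361 -0.0019  0.156 ] len 0.0998302097500788 psi 0.12063107598967361
rod psi 0.11623901259612479
handle [ 0.5723 -0.0023] carrier frame -0.031392757553626346 -0.0009070632494042822 bolt 0.009092936750595719 O [0.60334576 0.00230603]
tcp target [ 0.6064 -0.0234] delta cm [ 1.02 -3.35]
tcp target [ 0.6052 -0.0135] delta cm [ 0.9  -2.35]
ey [-0.11815836  0.99299476]
```

send_rows(
  commands=[
    {"delta_pos": [0.55,-1.8,-2],"yaw": 0},
    {"delta_pos": [0.5,-1.8,-4],"yaw": 0},
    {"delta_pos": [0,0,-4],"yaw": 0},
    {"delta_pos": [0,0,-3],"yaw": 0},
    {"delta_pos": [0,0,-2],"yaw": 0},
    {"delta_pos": [0,0,0],"yaw": 0},
    {"delta_pos": [0,0,0],"yaw": 0},
  ],
)

```text
t: 2.9
tcp_pos: [0.6012, -0.0371, 0.1972]
tool_rot: [0.669, 0.743, -0.003, -0.003]
force: [-0.1, -0.6, -0.2]
finger_gap: 0.6
```

send_rows(
  commands=[
    {"delta_pos": [0.55,0.8,-0.5],"yaw": 0.013},
    {"delta_pos": [0,0,0],"yaw": 0},
    {"delta_pos": [0,0,0],"yaw": 0},
  ],
)

```text
t: 3.28
tcp_pos: [0.6084, -0.0291, 0.1948]
tool_rot: [0.664, 0.748, -0.002, -0.0]
force: [-0.1, -0.2, 0.1]
finger_gap: 0.597
```

```bash
python3 - <<'E'
from station import manip
import cv2
s=manip.sense(); im=manip.snapshot("wrist"); cv2.imwrite("pics/w2.png",im)
print(s["tcp_pos"],s["tool_rot"],s["force"])
E
```

```text
[ 0.60842746 -0.0290502   0.19482326] [ 6.63904539e-01  7.47815731e-01 -1.52255802e-03 -2.79279641e-04] [-0.09015822 -0.248542    0.05232117]
```

View pics/w2.png

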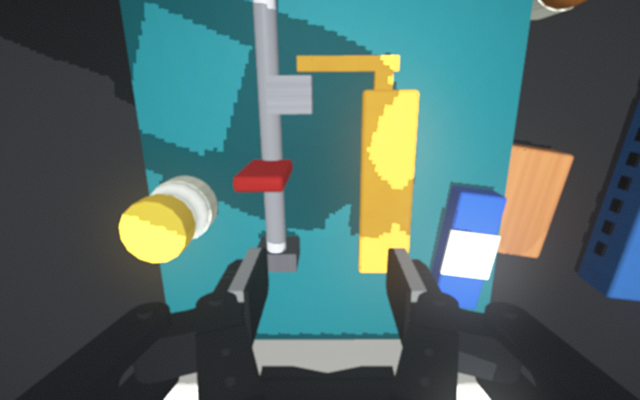

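send_rows(
  commands=[
    {"delta_pos": [0,0,-1.2],"yaw": 0},
    {"delta_pos": [0,0,-1.2],"yaw": 0},
    {"delta_pos": [0,0,-0.3],"yaw": 0},
    {"delta_pos": [0,0,0],"yaw": 0},
  ],
)

```text
t: 3.82
tcp_pos: [0.6078, -0.0288, 0.1651]
tool_rot: [0.664, 0.748, -0.002, -0.001]
force: [-0.5, -0.2, -1.0]
finger_gap: 0.602
```

send_rows(
  commands=[
    {"delta_pos": [0,0,-0.6],"yaw": 0},
    {"delta_pos": [0,0,-0.3],"yaw": 0},
    {"delta_pos": [0,0,-0.2],"yaw": 0},
  ],
)

```text
t: 4.2
tcp_pos: [0.6082, -0.0289, 0.1538]
tool_rot: [0.664, 0.748, -0.002, -0.001]
force: [-0.0, 0.1, 0.6]
finger_gap: 0.6
```

send_rows(
  commands=[
    {"delta_pos": [0,0,-0.2],"yaw": 0},
    {"delta_pos": [0,0,-0.2],"yaw": 0},
  ],
)

```text
t: 4.45
tcp_pos: [0.6083, -0.029, 0.1505]
tool_rot: [0.664, 0.748, -0.002, -0.0]
force: [-1.8, 0.1, 4.7]
finger_gap: 0.605
```

send_rows(
  commands=[
    {"delta_pos": [0,0,-0.4],"yaw": 0},
    {"delta_pos": [0,0,-0.4],"yaw": 0},
    {"delta_pos": [0,0,-0.3],"yaw": 0},
  ],
)

```text
t: 4.82
tcp_pos: [0.6083, -0.029, 0.1409]
tool_rot: [0.664, 0.748, -0.001, 0.0]
force: [-2.6, 0.2, 7.2]
finger_gap: 0.596
```

send_rows(
  commands=[
    {"delta_pos": [0,0,-0.3],"yaw": 0},
    {"delta_pos": [0,0,-0.2],"yaw": 0},
  ],
)

```text
t: 5.08
tcp_pos: [0.6085, -0.029, 0.1406]
tool_rot: [0.664, 0.748, -0.001, 0.001]
force: [-6.2, 0.6, 14.3]
finger_gap: 0.598
```

send_rows(
  commands=[
    {"delta_pos": [-0.05,0.4,-0.2],"yaw": 0},
    {"delta_pos": [-0.05,0.4,-0.2],"yaw": 0},
    {"delta_pos": [-0.05,0.4,-0.2],"yaw": 0},
  ],
)

```text
t: 5.45
tcp_pos: [0.6103, -0.0248, 0.1405]
tool_rot: [0.663, 0.748, -0.003, 0.01]
force: [-3.7, -6.1, 10.4]
finger_gap: 0.599
```

send_rows(
  commands=[
    {"delta_pos": [-0.15,0.6,-0.2],"yaw": 0},
    {"delta_pos": [-0.15,0.6,-0.2],"yaw": 0},
    {"delta_pos": [-0.1,0.6,-0.2],"yaw": 0},
  ],
)

```text
t: 5.82
tcp_pos: [0.6126, -0.0153, 0.1401]
tool_rot: [0.663, 0.748, -0.003, 0.021]
force: [-1.5, -6.8, 8.7]
finger_gap: 0.599
```

send_rows(
  commands=[
    {"delta_pos": [-0.4,0.9,-0.15],"yaw": 0},
    {"delta_pos": [-0.4,0.9,-0.15],"yaw": 0},
  ],
)

```text
t: 6.08
tcp_pos: [0.6117, -0.0035, 0.1409]
tool_rot: [0.663, 0.748, -0.002, 0.032]
force: [1.5, -7.8, 5.2]
finger_gap: 0.602
```

send_rows(
  commands=[
    {"delta_pos": [-0.2,0,-0.4],"yaw": 0},
  ],
)

```text
t: 6.2
tcp_pos: [0.6121, -0.0034, 0.1392]
tool_rot: [0.663, 0.748, 0.0, 0.034]
force: [-6.7, 6.1, 22.6]
finger_gap: 0.6
```

```bash
python3 - <<'E'
from station import manip
import cv2
s=manip.sense(); im=manip.snapshot("wrist"); cv2.imwrite("pics/w3.png",im)
print(s["tcp_pos"],s["tool_rot"],s["force"])
E
```

```text
[ 0.61214738 -0.00343312  0.13922164] [6.63159346e-01 7.47697197e-01 4.00227196e-04 3.41822020e-02] [-6.73801335  6.10386688 22.60043113]
```

View pics/w3.png

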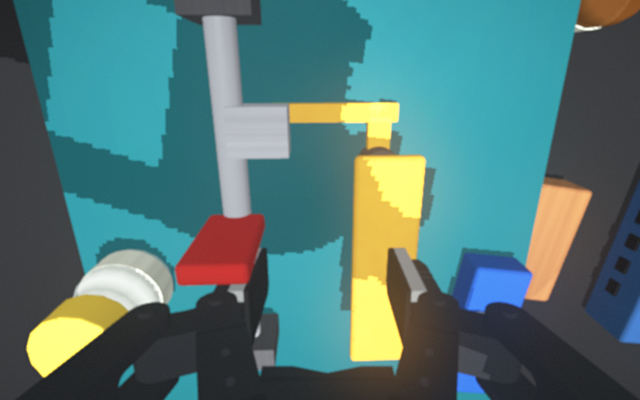

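send_rows(
  commands=[
    {"delta_pos": [-0.7,1.0,-0.25],"yaw": 0},
  ],
)

```text
t: 6.38
tcp_pos: [0.6102, 0.0039, 0.1398]
tool_rot: [0.663, 0.748, 0.003, 0.041]
force: [4.7, -7.5, 6.5]
finger_gap: 0.6
```

send_rows(
  commands=[
    {"delta_pos": [-0.6,1.3,-0.5],"yaw": 0},
  ],
)

```text
t: 6.5
tcp_pos: [0.6097, 0.0126, 0.1387]
tool_rot: [0.662, 0.748, 0.004, 0.048]
force: [-1.2, -14.9, 19.7]
finger_gap: 0.599
```

send_rows(
  commands=[
    {"delta_pos": [-0.5,1.0,-0.45],"yaw": 0},
  ],
)

```text
t: 6.62
tcp_pos: [0.61, 0.0181, 0.1385]
tool_rot: [0.662, 0.748, 0.005, 0.056]
force: [-1.4, -13.0, 16.5]
finger_gap: 0.598
```

send_rows(
  commands=[
    {"delta_pos": [-0.4,0.8,-0.4],"yaw": 0},
  ],
)

```text
t: 6.75
tcp_pos: [0.6104, 0.0207, 0.1385]
tool_rot: [0.66, 0.748, 0.005, 0.064]
force: [-3.1, -22.4, 15.1]
finger_gap: 0.596
```

```bash
python3 - <<'E'
from station import manip
import cv2
s=manip.sense(); im=manip.snapshot("wrist"); cv2.imwrite("pics/w4.png",im)
print(s["tcp_pos"],s["tool_rot"],s["force"])
E
```

```text
[0.61035926 0.02069194 0.13849278] [0.66013997 0.74841974 0.00494317 0.0637077 ] [ -3.05601058 -22.43939115  15.07880756]
```

View pics/w4.png

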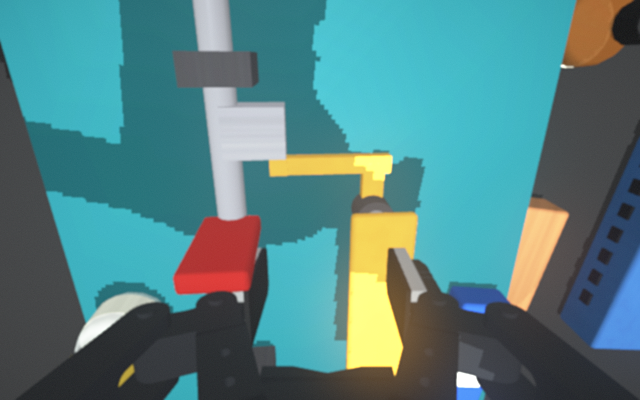

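send_rows(
  commands=[
    {"delta_pos": [-0.2,0.65,-0.3],"yaw": 0},
  ],
)

```text
t: 6.92
tcp_pos: [0.6107, 0.0205, 0.1388]
tool_rot: [0.657, 0.75, 0.002, 0.07]
force: [-6.2, -21.8, 14.7]
finger_gap: 0.599
```

send_rows(
  commands=[
    {"delta_pos": [0,-0.1,0.4],"yaw": 0},
    {"delta_pos": [0,-0.1,0.6],"yaw": 0},
    {"delta_pos": [0,-0.2,1.0],"yaw": 0},
    {"delta_pos": [0,-0.2,1.5],"yaw": 0},
  ],
)

```text
t: 7.42
tcp_pos: [0.6108, 0.0136, 0.175]
tool_rot: [0.658, 0.75, 0.002, 0.07]
force: [0.7, 0.1, -0.1]
finger_gap: 0.6
```

send_rows(
  commands=[
    {"delta_pos": [0,-0.3,3],"yaw": 0},
    {"delta_pos": [0,-0.3,4],"yaw": 0},
    {"delta_pos": [0,0,4],"yaw": 0},
    {"delta_pos": [0,0,3],"yaw": 0},
    {"delta_pos": [0,0,0],"yaw": 0},
    {"delta_pos": [0,0,0],"yaw": 0},
  ],
)

```text
t: 8.18
tcp_pos: [0.6101, 0.0067, 0.3214]
tool_rot: [0.658, 0.75, 0.002, 0.071]
force: [-0.3, -0.6, -0.4]
finger_gap: 0.603
```

```bash
python3 - <<'E'
from station import manip
import cv2,pickle
s=manip.sense(); im=manip.snapshot("wrist"); cv2.imwrite("pics/w5.png",im); pickle.dump(s,open("s5.pkl","wb"))
print(s["tcp_pos"],s["tool_rot"],s["force"])
E
```

```text
[0.61012666 0.00674306 0.32144172] [0.65763427 0.74999896 0.00208366 0.07081231] [-0.26614911 -0.62151417 -0.44928265]
```

View pics/w5.png

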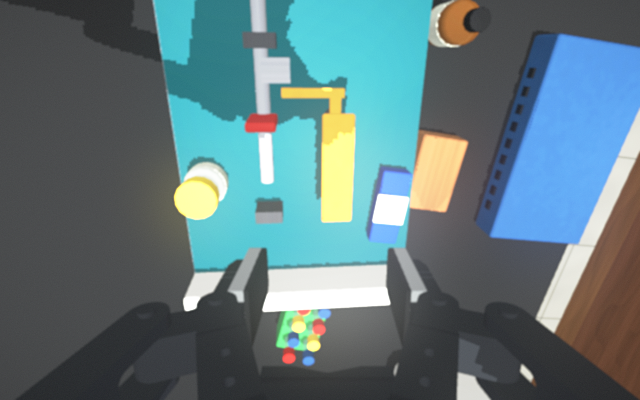

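```bash
python3 - <<'E'
import cv2,numpy as np
from station import manip
im=cv2.imread("pics/w5.png"); a=cv2.resize(im[30:230,225:365],None,fx=3,fy=3,interpolation=cv2.INTER_CUBIC)
t0=cv2.imread("pics/top0.png")
t=cv2.resize(cv2.imread("pics/top0.png")[150:270,240:440],None,fx=1.8,fy=1.8)
n=manip.snapshot("top"); cv2.imwrite("pics/top1.png",n); n=cv2.resize(n[150:270,240:440],None,fx=1.8,fy=1.8)
b=np.vstack([t,n]); b=cv2.copyMakeBorder(b,0,max(0,a.shape[0]-b.shape[0]),0,0,cv2.BORDER_CONSTANT)[:a.shape[0]]
cv2.imwrite("pics/c5.png",np.hstack([a,b])); print(a.shape,b.shape)
E
```

```text
(600, 420, 3) (600, 360, 3)
```

View pics/c5.png

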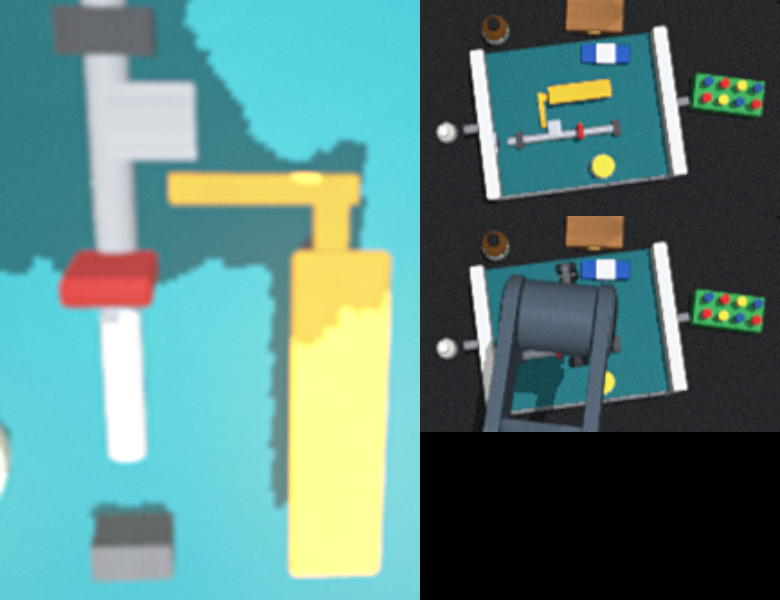

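```bash
python3 - <<'E'
from station import manip
import pickle
from h import *
s=pickle.load(open("s5.pkl","rb")); c=manip.get_calibration("wrist"); W=wristW(c,s)
f=lambda u,v,z:ray(c,(225+u/3,30+v/3),z,W)
B=np.array([f(*p,.156) for p in((292,251),(390,252),(289,574),(380,574))]);H=np.array([f(*p,.176) for p in((66,281),(155,281),(62,306),(152,306))])
a=(B[0]+B[1]-B[2]-B[3])/2; psi=np.arctan2(-a[0],a[1]); print("bar",B.mean(0).round(4),"len",np.linalg.norm(a),"psi",psi)
psi=.118;ex=np.array([np.cos(psi),np.sin(psi)]);ey=np.array([-np.sin(psi),np.cos(psi)])
b=B.mean(0)[:2];h=H.mean(0)[:2];O=b-.032*ex+.008*ey
print("handle",h,"bolt",(h-O)@ey+.01,(h-O)@ex,"O",O)
E
```

```text
bar [ 0.636  -0.0018  0.156 ] len 0.09988111827376686 psi 0.12781106151886862
handle [0.56809005 0.03283176] bolt 0.044336397290864346 -0.031331307949343766 O [0.60324578 0.00242266]
```

```bash
python3 -c "
from station import manip
print(manip.sign_off())"
```

```text
the job is handed in; nothing more can be done
None
```

The bolt is home and the catch has sprung back up behind its collar. I handed the job in at about 8 s of the 42 s allowed. One fingertip pressed the yellow catch down to its stop while the other pushed the red handle in +y; I then lifted clear.

**Bolt:** The handle stopped moving with about 22 N of total sideways force, which includes friction on the catch. The wrist image before the push put the bolt at 9 mm. The one afterwards puts it at 44.3 mm, give or take about 1 mm, where fully home is 45 mm.

**Catch:** In the last wrist image the pawl stands behind the collar. The bar measures 99.9 mm long when I assume the raised height, which fits it being up.

**Surroundings:** The carrier is within about 0.2 mm of where it started. The cup, mailer, dropper, rack, stain bottle and slide box look unmoved. In the last top view the arm hid part of the lid; the wrist view covered the cup and the mailer.

**Less clean:**
- The tool tilted about 8° under load while sliding.
- Twice during the slide the downward force dipped to 5–6.5 N, less than the 8 N the spring needs when fully down. The catch may then have been 1–2 mm off its stop. By my estimate it stayed beyond the 8 mm the bolt needs to pass, and I pressed it firmly down again each time.

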